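# Rehang the row of keys on the mint organiser, starting at the bird

## Robot

A 6-joint arm with a two-finger parallel gripper is mounted at the origin on the work surface. World frame = base frame: x ahead of the robot, y to its left, z up, the work surface at z = 0. Lengths are in mm, angles in rad, forces in N, time in s.
With the tool pointing down it reaches from about 250 to 775 mm from the base axis. Payload 4 kg.
Tool frame: the origin (TCP) lies at the centre of the arm's flange, where the gripper is bolted on; the fingertips stand 199 mm ahead of it and the grasp point (between the pads) lies 180 mm ahead of it; z points along the fingers, y is the line along which they close (so a half turn about z gives the same grasp; the last joint's range is limited). The gripper opens to 94 mm and grips with 3 to 60 N. Pads are 16 mm wide; open, the fingers measure 119 mm over their backs; the gripper's body (75 mm by 177 mm) begins 78 mm behind the grasp point.
Start: joints at [-1.258, 0.087, 1.371, -0, 1.684, -0.103], TCP at [222.151, -503.139, 404.706] pointing down, gripper open.
Joint ranges: [-3.1, 3.1], [-0.76, 2.03], [0.27, 2.55], [-1.08, 4.22], [0.17, 2.65], [-2.57, 2.57]. Speed limits (rad/s): [2.79, 2.79, 3.14, 3.14, 3.14, 3.14].

## Interface

Orientations are given as a 3x3 rotation matrix whose columns are the frame's x, y, z axes.
In Python, from plant import bot gives the robot as it stands.
- The arm moves only by the tool step_arm, never from a script. Its argument "steps" is text: rows parted by semicolons, each of 4 numbers parted by spaces: the shift along the world's x, y, z in units of 30 mm (1.0 is 30 mm), then the turn about the world's z in units of 5 degrees (1.0 is 5 degrees). A call has 1 to 12 rows; each row is the pose to reach, as a shift and turn from the pose commanded when the call began; what a row does not reach only later rows make up. A row lasts 1/10 s, in which the tool goes at most 50 mm and 8.59 degrees, less where a joint would pass 70% of its speed; a pose out of reach is approached as far as the arm can. A call with a gripper value outside its range is refused whole. "grip" is the finger opening in mm, from 0 to 94, set as the call begins (left out, the last holds). The fingers move at their own pace and stop on an object; "newtons" is the grip in N (left out, the last holds). Time passes only in rows, so rows that repeat a pose let the fingers close. It gives the time, the measured TCP pose, the force, the opening and the grip force at its end, in the units of the state.
- bot.observe(): the state, without advancing time (a new reading comes with each control period).
- bot.read_camera(name): name is "scene" or "top" or "wrist"; returns (picture, depth): 400x640x3 uint8, red, green, blue; 400x640 float32, mm along the optical axis (not along the pixel's ray), 0 where there is no reading.
- bot.camera_model(name): a dict with "intrinsics" (3x3 intrinsics, pixels), "R" (3x3) and "t" (3): a world point X has camera coordinates R X + t; the wrist camera has in their place "hand_eye" (4x4, takes a point from camera to tool coordinates, whose origin is the TCP and whose axes are the flange's). Camera axes: x right, y down, z forward; pixel columns grow to the right and rows downward; lengths in mm; the calibration is good to about 2 mm. A picture is of the moment at which its call begins: read the wrist's pose just before it. camera_model takes no time and is no camera call.
- bot.job_done(): hands the job in; it is judged then, once.
The state is a dict: "time": time; "qpos": joint angles; "qd": joint speeds; "joint_efforts": joint torques, N m; "eef_pos": TCP position; "tcp_rot": TCP orientation; "wrist_force": force on the tool from outside, world axes, zero at the start; "torque": the same for the moment, N m; "opening": opening from 0.0 (shut) to 1.0 (fully open); "grip_force": force on a finger pad.
Only numpy, scipy, OpenCV 4.12 (cv2) and the standard library are available. Lean on these libraries where they do the work, as an engineer would, in place of code of your own. Each camera call takes 0.05 s, during which the arm holds its last target. There are 200 camera calls.

## Task

Move the four keys from the old oak rack to the mint green organiser, one on each steel peg, keeping their row: the key at the left end of the old rack (as the robot sees it) goes on the peg nearest the white ceramic bird, the next key on the next peg, and so on, so that the old right-end key is farthest from the bird. Each key must end lying flat and straight on the organiser, with its loop around the peg and its blade towards the drawer side, as they lay on the old rack. Leave the bird standing where it is.

Things in the scene. Friction and masses are not known exactly. Their poses are not given: they have to be found in the camera images.
- key_red_mid (a point): Key in a hard red silicone cover, lying flat; point: cover's centre, half-way up. Cover 44 (x) x 24 (y) x 18 mm, 35 g; grip it across y. Rigid loop of that colour on its +x side: centre 45 mm from this point, inside 35 wide, outside 47, 6 thick, bottom 2 mm above the cover's underside. Steel blade 32 mm long towards -x. z up. Starts with its loop round the oak rack's peg of its colour.
- key_yellow_mid (a point): Key in a hard yellow silicone cover, lying flat; point: cover's centre, half-way up. Cover 44 (x) x 24 (y) x 18 mm, 35 g; grip it across y. Rigid loop of that colour on its +x side: centre 45 mm from this point, inside 35 wide, outside 47, 6 thick, bottom 2 mm above the cover's underside. Steel blade 32 mm long towards -x. z up. Starts with its loop round the oak rack's peg of its colour.
- key_blue_mid (a point): Bike key in a hard blue silicone cover, lying flat; point: cover's centre, half-way up. Cover 44 (x) x 24 (y) x 18 mm, 35 g; grip it across y. Rigid loop of that colour on its +x side: centre 45 mm from this point, inside 35 wide, outside 47, 6 thick, bottom 2 mm above the cover's underside. Steel blade 32 mm long towards -x. z up. Starts with its loop round the oak rack's peg of its colour.
- key_black_mid (a point): Key in a hard black silicone cover, lying flat; point: cover's centre, half-way up. Cover 44 (x) x 24 (y) x 18 mm, 35 g; grip it across y. Rigid loop of that colour on its +x side: centre 45 mm from this point, inside 35 wide, outside 47, 6 thick, bottom 2 mm above the cover's underside. Steel blade 32 mm long towards -x. z up. Starts with its loop round the oak rack's peg of its colour.
- peg_red: Fixed steel peg, 8 mm thick, 22 tall, with a red disc 30 mm across at its foot, on the old oak rack: the red key starts on it, so it records that key's old place. Origin at its foot on the rack's top, 20 mm above the table; z up, y along the row, to the robot's left (rack turned up to 7 degrees). Four pegs, 65 mm apart in a row.
- peg_yellow: Fixed steel peg, 8 mm thick, 22 tall, with a yellow disc 30 mm across at its foot, on the old oak rack: the yellow key starts on it, so it records that key's old place. Origin at its foot on the rack's top, 20 mm above the table; z up, y along the row, to the robot's left (rack turned up to 7 degrees). Four pegs, 65 mm apart in a row.
- peg_blue: Fixed steel peg, 8 mm thick, 22 tall, with a blue disc 30 mm across at its foot, on the old oak rack: the blue key starts on it, so it records that key's old place. Origin at its foot on the rack's top, 20 mm above the table; z up, y along the row, to the robot's left (rack turned up to 7 degrees). Four pegs, 65 mm apart in a row.
- peg_black: Fixed steel peg, 8 mm thick, 22 tall, with a black disc 30 mm across at its foot, on the old oak rack: the black key starts on it, so it records that key's old place. Origin at its foot on the rack's top, 20 mm above the table; z up, y along the row, to the robot's left (rack turned up to 7 degrees). Four pegs, 65 mm apart in a row.
- organiser: Fixed mint green organiser, 400 (y) x 125 (x) x 30 mm high, drawer front on its -x side (unused). Top at z = 30 mm, x -55 to +70. Four steel pegs 8 mm thick, 22 tall on top at x = +45, y = 97.5, 32.5, -32.5, -97.5. A hung key's cover centre is at x = 0, peg's y, z = 39, loop to +x, blade to -x. Origin at table level under the row of covers; +y to the robot's left (turned up to 7 degrees).
- bird: White ceramic bird, loose, 90 g, 46 mm tall, 36 wide, standing on the organiser's top beyond the end peg, at its left (y about +170 mm in the organiser's frame) or right end (-170). A black hair clip, 60 x 18 x 13 mm, lies at the other end. Origin: centre of its underside.
Things that resemble listed ones, but are neither listed nor needed, are in the scene too. Of the things shaped like the part that bears key_blue_mid, the blue one is meant. Of the things shaped like the part that bears key_yellow_mid, the yellow one is meant.

How it is judged:
By the outcome, as a careful person would: the job done as asked, in the order asked, and still so for the second after the job is handed in, with the robot touching nothing.
It also fails if it takes over 99 s, if anything falls off the work surface, if the arm or the gripper's body presses on something with over 40 N, if the wrist force passes 120 N, or if a joint passes its speed limit or range.

## Working session

There is one attempt and no reset: what is moved stays moved. The work goes in short steps, Python scripts to look and compute and a tool call to move; the robot and the scene stay as the last step left them, time stands still between calls to the robot, and variables do not carry over. Pictures are saved under pics/ and viewed, at most 14 in all, crops included, and the job is handed in when it is done.

Besides the shell and the picture viewer there is one more tool, called after ">>>" by a JSON object that holds its "fn" and its "kwargs". step_arm: Moves the arm, as the interface text tells. Its arguments: {"type":"object","properties":{"steps":{"type":"string"},"grip":{"type":"number"},"newtons":{"type":"number"}},"required":["steps"]}

```bash
mkdir -p pics; ls; cat > h.py <<'E'
import numpy as np, cv2
from plant import bot
def ray(cam,uv,z):
    m=bot.camera_model(cam);K=np.array(m['intrinsics']);R=np.array(m['R']);t=np.array(m['t']).ravel()
    c=-R.T@t; d=R.T@np.linalg.inv(K)@np.array([uv[0],uv[1],1.]); s=(z-c[2])/d[2]; return c+s*d
def cloud(cam,dep):
    m=bot.camera_model(cam);K=np.array(m['intrinsics']);R=np.array(m['R']);t=np.array(m['t']).ravel()
    v,u=np.mgrid[:400,:640]; p=np.stack([(u-K[0,2])/K[0,0]*dep,(v-K[1,2])/K[1,1]*dep,dep],-1)
    return (p-t)@R
E
python3 - <<'E'
from h import *
for n in ("top","scene"):
    p,d=bot.read_camera(n); cv2.imwrite(f"pics/{n}0.png",p[...,::-1]); np.savez(f"{n}0.npz",p=p,d=d)
    m=bot.camera_model(n); print(n,np.round(m['intrinsics'],1).tolist(),np.round(-np.array(m['R']).T@np.array(m['t']).ravel()))
    
o=bot.observe();print(o['time'],np.round(o['tcp_rot'],3))
E
```

```text
pics
top [[385.3, 0.0, 327.2], [0.0, 385.3, 201.3], [0.0, 0.0, 1.0]] [505.  43. 718.]
scene [[368.3, 0.0, 319.1], [0.0, 368.3, 198.1], [0.0, 0.0, 1.0]] [ 862. -467.  430.]
0.1 [[ 0.915  0.404 -0.001]
 [ 0.404 -0.915  0.002]
 [ 0.    -0.002 -1.   ]]
```

View pics/top0.png

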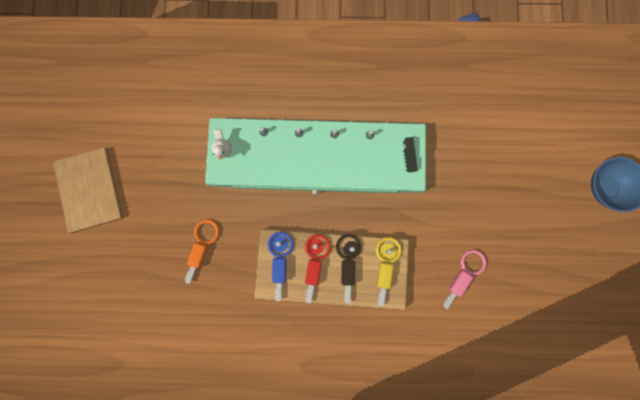

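View pics/scene0.png

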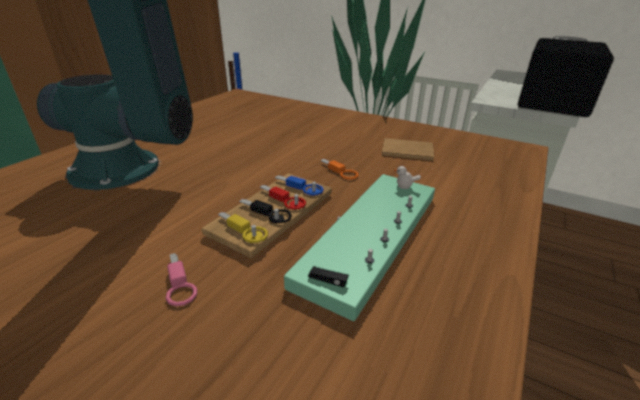

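The top view (up is +x, left is +y) shows the rack row, left to right: blue (279,265), red (314,268), black (348,268), yellow (386,272). The bird is at the organiser's left end (220,148) and its pegs are near (264..370,133). So blue, red, black and yellow go on the pegs from left to right. The orange and pink keys are decoys.

```bash
cat > m.py <<'E'
from h import *
def masks(p):
    hsv=cv2.cvtColor(p,cv2.COLOR_RGB2HSV);H,S,V=[hsv[...,i].astype(int) for i in range(3)]
    return dict(blue=(H>105)&(H<130)&(S>130)&(V>60),red=((H<4)|(H>174))&(S>190)&(V>90),yellow=(H>22)&(H<32)&(S>170)&(V>100),black=(V<50),mint=(H>60)&(H<90)&(S>50)&(V>90))
def big(m):
    n,l,s,c=cv2.connectedComponentsWithStats(m.astype(np.uint8));i=1+s[1:,4].argmax();return l==i
E
python3 - <<'E'
from m import *
f=np.load("top0.npz");p,d=f['p'],f['d'];P=cloud("top",d);M=masks(p)
win={'blue':(262,298),'red':(298,332),'black':(334,365),'yellow':(370,405)}
for k,(a,b) in win.items():
    w=np.zeros((400,640),bool);w[228:308,a:b]=1;m=M[k]&w
    co=m&(np.arange(400)[:,None]>260); lo=m&(np.arange(400)[:,None]<256)
    co=big(co)
    v,u=np.nonzero(co);(cx,cy),(w_,h_),an=cv2.minAreaRect(np.stack([u,v],1).astype(np.float32))
    v,u=np.nonzero(lo);(lx,ly),r=cv2.minEnclosingCircle(np.stack([u,v],1).astype(np.float32))
    C=ray("top",(cx,cy),38);L=ray("top",(lx,ly),28)
    print(k,np.round(C,1),"loop",np.round(L,1),"r",round(r*1.79,1),"dist",np.round(np.hypot(*(C-L)[:2]),1),"ang",np.degrees(np.arctan2(*(L-C)[[1,0]])).round(1),"z",np.median(P[co][:,2]).round(1))
m=big(M['mint']&(np.arange(400)[:,None]<189)); v,u=np.nonzero(m)
Q=P[m];Q=Q[(Q[:,2]>24)&(Q[:,2]<36)];print("mint z",np.median(Q[:,2]));R=cv2.minAreaRect(Q[:,:2].astype(np.float32));print("org",R)
for cu in (264,299,335,370):
    w=P[122:142,cu-9:cu+10];h=w[...,2]>44;print("peg",np.round(w[h].mean(0),1),h.sum(),w[...,2].max())
w=P[125:160,205:235];h=w[...,2]>40;print("bird",w[h].mean(0).round(1))
w=(P[...,2]>14)&(P[...,2]<24)&(np.arange(400)[:,None]>225)&(np.arange(640)[None]>240)&(np.arange(640)[None]<420)
print("rack",cv2.minAreaRect(P[w][:,:2].astype(np.float32)))
E
```

```text
blue [457.4 132.4  38. ] loop [503.7 132.6  28. ] r 21.3 dist 46.4 ang 0.3 z 37.2
red [456.7  72.6  38. ] loop [501.8  65.   28. ] r 20.7 dist 45.7 ang -9.6 z 37.5Traceback (most recent call last):
  File "<stdin>", line 7, in <module>
  File "m.py", line 6, in big
    n,l,s,c=cv2.connectedComponentsWithStats(m.astype(np.uint8));i=1+s[1:,4].argmax();return l==i
                                                                     ~~~~~~~~~~~~~~^^
ValueError: attempt to get argmax of an empty sequence
```

```bash
python3 - <<'E'
from m import *
f=np.load("top0.npz");p,d=f['p'],f['d'];P=cloud("top",d);M=masks(p)
print(p[270,348],p[275,386],p[250,380],p[200,300],p[155,300])
m=big(M['mint']); 
Q=P[m];Q=Q[(Q[:,2]>24)&(Q[:,2]<36)];print("mint z",np.median(Q[:,2]));R=cv2.minAreaRect(Q[:,:2].astype(np.float32));print("org",R)
for cu in (264,299,335,370):
    w=P[122:142,cu-9:cu+10];h=w[...,2]>44;print("peg",np.round(w[h].mean(0),1),h.sum(),w[...,2].max())
w=P[125:160,205:235];h=w[...,2]>40;print("bird",w[h].mean(0).round(1))
m=bot.camera_model("wrist");print(np.round(m['hand_eye'],3),m['intrinsics'])
print(P[235:300:8,348].round(0))
E
```

```text
[66 55 46] [218 188  65] [174 151  55] [158 116  76] [156 217 180]
mint z 29.226203381166307
org ((667.7545166015625, 71.68463134765625), (398.6709899902344, 127.45027923583984), 89.21826171875)
peg [676.3 148.9 152.5] 26 717.6824522651726
peg [706.4 103.4  50.5] 20 54.135047833013516
peg [686.7  38.9 113.5] 21 717.6824522651726
peg [695.1 -22.7  82.5] 21 717.6824522651726
bird [670.8 233.3  73.5]
[[-0.0000e+00 -9.7300e-01 -2.3100e-01  6.6232e+01]
 [ 1.0000e+00 -0.0000e+00  1.0000e-03 -2.2800e-01]
 [-1.0000e-03 -2.3100e-01  9.7300e-01  2.0268e+01]
 [ 0.0000e+00  0.0000e+00  0.0000e+00  1.0000e+00]] [[301.70079903   0.         320.8124945 ]
 [  0.         301.70079903 201.93918228]
 [  0.           0.           1.        ]]
[[522.  12.  28.]
 [508.  11.  21.]
 [494.  11.  22.]
 [480.  11.  27.]
 [466.  11.  37.]
 [452.  11.  37.]
 [439.  11.  37.]
 [424.  11.  29.]
 [411.  11.  30.]]
```

>>> {"fn": "step_arm", "kwargs": {"steps": "11.3 19.1 -1.5 -4.8;11.3 19.1 -1.5 -4.8;11.3 19.1 -1.5 -4.8;11.3 19.1 -1.5 -4.8;11.3 19.1 -1.5 -4.8;11.3 19.1 -1.5 -4.8;11.3 19.1 -1.5 -4.8;11.3 19.1 -1.5 -4.8;11.3 19.1 -1.5 -4.8;11.3 19.1 -1.5 -4.8;11.3 19.1 -1.5 -4.8;11.3 19.1 -1.5 -4.8", "grip": 50, "newtons": 15}}

```text
time: 1.3
eef_pos: [526.1, 11.8, 363.9]
tcp_rot: [[1.0, -0.003, -0.001], [-0.003, -1.0, -0.0], [-0.001, 0.0, -1.0]]
wrist_force: [-0.1, -0.6, -0.7]
opening: 0.531
grip_force: 0.0
```

```bash
python3 - <<'E'
from h import *
o=bot.observe();print(o['time'],o['eef_pos'],o['tcp_rot'])
E
```

```text
1.3 [526.0592588   11.77755404 363.87954251] [[ 9.99995918e-01 -2.79755079e-03 -5.81954895e-04]
 [-2.79773274e-03 -9.99996038e-01 -3.12076096e-04]
 [-5.81079541e-04  3.13702977e-04 -9.99999782e-01]]
```

>>> {"fn": "step_arm", "kwargs": {"steps": "0.5 1 0 0;1 2 0 0;1 2 0 0;1 2 0 0;1 2 0 0"}}

```text
time: 1.8
eef_pos: [555.3, 68.9, 364.1]
tcp_rot: [[1.0, -0.004, -0.001], [-0.004, -1.0, -0.001], [-0.001, 0.001, -1.0]]
wrist_force: [-0.3, -0.3, -1.0]
opening: 0.535
grip_force: 0.0
```

```bash
cat > w.py <<'E'
from m import *
def shot(tag):
    o=bot.observe();p,d=bot.read_camera("wrist");m=bot.camera_model("wrist");K=np.array(m['intrinsics']);X=np.array(m['hand_eye'])
    T=np.eye(4);T[:3,:3]=o['tcp_rot'];T[:3,3]=o['eef_pos'];T=T@X
    cv2.imwrite(f"pics/{tag}.png",p[...,::-1]);np.savez(tag+".npz",p=p,d=d,T=T,K=K);return p,d,T,K
def load(tag):
    f=np.load(tag+".npz");return f['p'],f['d'],f['T'],f['K']
def wcloud(d,T,K):
    v,u=np.mgrid[:400,:640];q=np.stack([(u-K[0,2])/K[0,0]*d,(v-K[1,2])/K[1,1]*d,d],-1);return q@T[:3,:3].T+T[:3,3]
def wray(uv,z,T,K):
    d=T[:3,:3]@np.linalg.inv(K)@np.array([uv[0],uv[1],1.]);return T[:3,3]+d*(z-T[2,3])/d[2]
E
python3 - <<'E'
from w import *
p,d,T,K=shot("w1");print(bot.observe()['eef_pos'],bot.observe()['time'])
E
```

```text
[555.22259674  68.69066965 364.30900649] 1.85
```

View pics/w1.png

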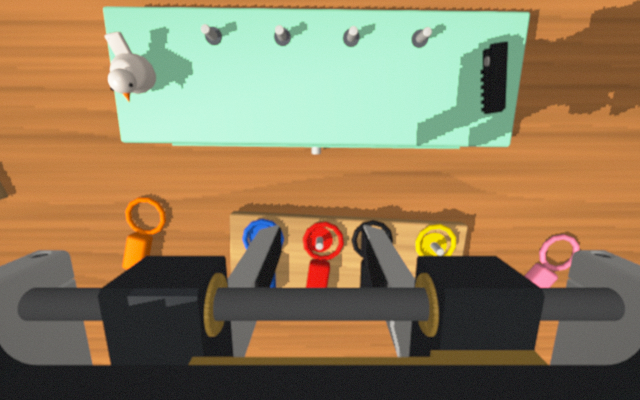

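The wrist view shows the organiser clearly: peg tops near (206,30), (280,32), (353,32), (424,33), bird at (128,75). The gripper hides the key covers, so I'll measure the organiser here, then back off to see the keys.

>>> {"fn": "step_arm", "kwargs": {"steps": "-1.5 0.5 0 0;-3 0.5 0 0;-4.5 0.5 0 0;-4.5 0.5 0 0;-4.5 0.5 0 0;-4.5 0.5 0 0"}}

```text
time: 2.45
eef_pos: [421.3, 84.1, 365.2]
tcp_rot: [[1.0, -0.004, 0.002], [-0.004, -1.0, -0.0], [0.002, 0.0, -1.0]]
wrist_force: [-0.1, 0.0, 0.5]
opening: 0.534
grip_force: 0.0
```

```bash
python3 - <<'E'
from w import *
p,d,T,K=load("w1");P=wcloud(d,T,K);M=masks(p)
m=big(M['mint']);Q=P[m];Q=Q[(Q[:,2]>25)&(Q[:,2]<35)];print("z",np.median(Q[:,2]),cv2.minAreaRect(Q[:,:2].astype(np.float32)))
pts=[]
for u in (210,282,352,422):
    w=P[15:50,u-20:u+20];h=(w[...,2]>48)&(w[...,2]<60);pts.append(w[h].mean(0));print(pts[-1].round(1),h.sum(),np.percentile(w[h][:,2],95).round(1))
pts=np.array(pts);print("row angle",np.degrees(np.polyfit(pts[:,1],-pts[:,0],1)[0]) ,"spacing",np.diff(pts[:,1]))
p,d,T,K=shot("w2");o=bot.observe();print(o['eef_pos'],o['time'])
E
```

```text
z 29.605531883350807 ((668.6504516601562, 72.61209106445312), (399.1629333496094, 126.51160430908203), 89.05477905273438)
[708.4 169.3  51.1] 82 52.8
[707.3 104.7  51.2] 80 52.7
[706.3  40.2  51.4] 74 52.9
[705.4 -24.4  51.4] 79 52.9
row angle -0.8903031754588497 spacing [-64.63024881 -64.54712914 -64.51649205]
[421.61241509  84.17129076 364.99848094] 2.5
```

View pics/w2.png

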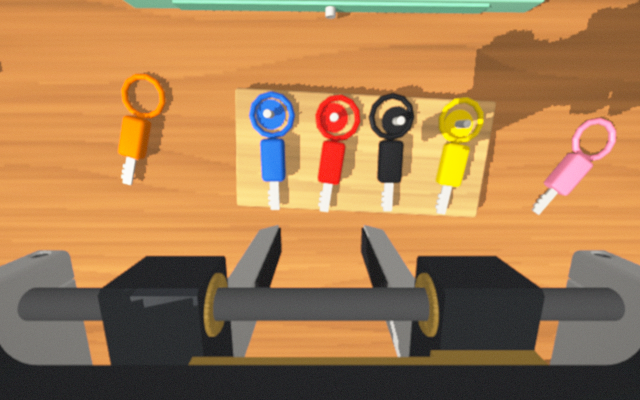

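The rack is in full view: covers at blue (273,160), red (332,161), black (390,160), yellow (454,165), loops above them, blades below. The orange and pink keys are loose decoys.

```bash
python3 - <<'E'
from w import *
p,d,T,K=load("w2");P=wcloud(d,T,K);M=masks(p)
hsv=cv2.cvtColor(p,cv2.COLOR_RGB2HSV).astype(int)
M['black']=hsv[...,2]<75; M['yellow']=(hsv[...,0]>20)&(hsv[...,0]<34)&(hsv[...,1]>150)
for k,(a,b) in dict(blue=(248,300),red=(303,365),black=(367,417),yellow=(425,490)).items():
    w=np.zeros((400,640),bool);w[90:220,a:b]=1;m=M[k]&w
    c=big(m&(P[...,2]>34)&(P[...,2]<42)&(np.arange(400)[:,None]>133));Q=P[c];(x,y),s,an=cv2.minAreaRect(Q[:,:2].astype(np.float32))
    l=m&(np.arange(400)[:,None]<141)&(P[...,2]<34)
    q=P[m&(P[...,2]>25)&(P[...,2]<33)&(np.arange(400)[:,None]<141)]
    (lx,ly),r=cv2.minEnclosingCircle(q[:,:2].astype(np.float32))
    w=P[92:137,a:b];h=(w[...,2]>36)&(w[...,2]<46);pg=w[h].mean(0)
    print(k,np.round([x,y],1),"size",np.round(s,1),"rectang",round(an,1),"z",np.median(Q[:,2]).round(1),"loop",np.round([lx,ly,r],1),"z",np.median(q[:,2]).round(1),"dist",np.hypot(lx-x,ly-y).round(1),"yaw",np.degrees(np.arctan2(ly-y,lx-x)).round(1),"peg",pg.round(1),h.sum())
E
```

```text
blue [459.8 133.1] size [22.3 42.6] rectang 89.5 z 37.3 loop [503.9 133.3  22.4] z 27.3 dist 44.1 yaw 0.3 peg [505.1 135.6  41.3] 59
red [457.1  73.2] size [21.7 42.6] rectang 81.5 z 37.4 loop [500.4  66.9  22.6] z 27.3 dist 43.8 yaw -8.2 peg [501.5  71.1  41.5] 55
black [457.7  13. ] size [22.8 41.7] rectang 90.0 z 37.3 loop [501.3  11.7  22.8] z 27.3 dist 43.6 yaw -1.6 peg [498.2   6.7  41.3] 59
yellow [453.5 -52.3] size [23.6 43.7] rectang 81.1 z 37.3 loop [498.3 -59.2  23.5] z 27.2 dist 45.4 yaw -8.7 peg [494.4 -57.7  40.8] 71
```

>>> {"fn": "step_arm", "kwargs": {"steps": "0.7 0.9 -0.5 0;1.27 1.63 -1.5 0;1.27 1.63 -2.8 0;1.27 1.63 -3.8 0;1.27 1.63 -4.0 0;1.27 1.63 -4.0 0;1.27 1.63 -4.0 0", "grip": 48, "newtons": 20}}

```text
time: 3.2
eef_pos: [459.9, 133.6, 246.1]
tcp_rot: [[1.0, -0.004, 0.003], [-0.004, -1.0, 0.0], [0.003, -0.0, -1.0]]
wrist_force: [-0.2, 0.9, 0.5]
opening: 0.512
grip_force: 0.0
```

>>> {"fn": "step_arm", "kwargs": {"steps": "0 0 -0.5 0;0 0 -0.79 0;0 0 -0.79 0"}}

```text
time: 3.5
eef_pos: [458.7, 133.5, 220.9]
tcp_rot: [[1.0, -0.003, -0.0], [-0.003, -1.0, -0.0], [-0.0, 0.0, -1.0]]
wrist_force: [-0.7, -0.4, -0.7]
opening: 0.511
grip_force: 0.0
```

>>> {"fn": "step_arm", "kwargs": {"steps": "0 0 0 0;0 0 0 0;0 0 0 0;0 0 0 0", "grip": 18}}

```text
time: 3.9
eef_pos: [458.9, 133.6, 221.4]
tcp_rot: [[1.0, -0.003, 0.001], [-0.003, -1.0, 0.0], [0.001, -0.0, -1.0]]
wrist_force: [-0.8, 0.8, 1.9]
opening: 0.257
grip_force: 20.0
```

>>> {"fn": "step_arm", "kwargs": {"steps": "0 0 0.7 0;0 0 1.5 0;1.2 0.2 1.6 -0.1;2.6 0.5 1.6 -0.2;4 0.8 1.6 -0.2;5.4 1.1 1.6 -0.2;6.4 1.25 1.6 -0.2;6.77 1.25 1.6 -0.2;6.77 1.25 1.6 -0.2;6.77 1.25 1.6 -0.2;6.77 1.25 1.6 -0.2"}}

```text
time: 5.0
eef_pos: [661.0, 171.1, 268.7]
tcp_rot: [[1.0, -0.02, -0.001], [-0.02, -1.0, -0.0], [-0.001, 0.0, -1.0]]
wrist_force: [-0.3, 0.8, -0.7]
opening: 0.251
grip_force: 20.0
```

```bash
python3 - <<'E'
from w import *
p,d,T,K=shot("w3");o=bot.observe();print(o['eef_pos'],o['time'])
E
```

```text
[660.97238208 171.07580854 268.97532516] 5.05
```

View pics/w3.png

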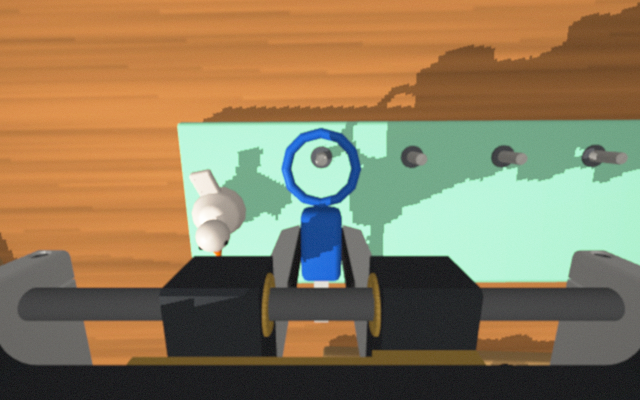

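The blue key is held; its loop is centred at (321,167) with the peg top inside it at (321,155). I'll check the offset numerically.

```bash
python3 - <<'E'
from w import *
p,d,T,K=load("w3");P=wcloud(d,T,K);M=masks(p)
m=big(M['blue']&(np.arange(400)[:,None]<204)&(np.arange(640)[None]>270)&(np.arange(640)[None]<370))
v,u=np.nonzero(m);(a,b),r=cv2.minEnclosingCircle(np.stack([u,v],1).astype(np.float32));zl=np.median(P[m][:,2]);print("loop",a,b,r,zl,wray((a,b),zl,T,K))
q=P[m];print(cv2.minEnclosingCircle(q[np.abs(q[:,2]-zl)<4][:,:2].astype(np.float32)))
w=P[140:172,300:340];h=(w[...,2]>47)&(w[...,2]<60);print("peg",w[h].mean(0),h.sum())
E
```

```text
loop 320.5 167.5 39.27477264404297 74.50942547404236 [706.25220895 170.22536535  74.50942547]
((705.551513671875, 170.1845245361328), 22.712291717529297)
peg [708.99471846 169.94547537  51.44161046] 118
```

>>> {"fn": "step_arm", "kwargs": {"steps": "0.06 0 -0.4 0;0.06 0 -0.8 0;0.06 0 -1.1 0;0.06 0 -1.22 0;0.06 0 -1.22 0;0.06 0 -1.22 0"}}

```text
time: 5.65
eef_pos: [663.4, 171.1, 231.4]
tcp_rot: [[1.0, -0.021, -0.001], [-0.021, -1.0, -0.0], [-0.001, 0.0, -1.0]]
wrist_force: [-0.0, -0.9, 0.1]
opening: 0.253
grip_force: 20.0
```

>>> {"fn": "step_arm", "kwargs": {"steps": "0 0 0 0;0 0 0 0;0 0 0 0", "grip": 48}}

```text
time: 5.95
eef_pos: [663.6, 171.1, 232.1]
tcp_rot: [[1.0, -0.021, 0.0], [-0.021, -1.0, -0.0], [0.0, 0.0, -1.0]]
wrist_force: [0.4, -1.0, -0.4]
opening: 0.47
grip_force: 0.0
```

>>> {"fn": "step_arm", "kwargs": {"steps": "0 0 0.6 0;0 0 1.4 0;-1.2 0 2.6 0;-2.4 0 3 0;-2.8 -0.5 3 0;-2.8 -1 3 0;-2.8 -1 3 0"}}

```text
time: 6.65
eef_pos: [579.8, 139.4, 322.1]
tcp_rot: [[1.0, -0.023, 0.001], [-0.023, -1.0, -0.001], [0.001, 0.001, -1.0]]
wrist_force: [-0.0, 0.3, -0.3]
opening: 0.514
grip_force: 0.0
```

```bash
cat > chk.py <<'E'
from w import *
import sys
# report hung/held keys in a wrist picture: cover and loop centres
def report(tag,cols):
    p,d,T,K=load(tag);P=wcloud(d,T,K);M=masks(p);hsv=cv2.cvtColor(p,cv2.COLOR_RGB2HSV).astype(int)
    M['black']=hsv[...,2]<75; M['yellow']=(hsv[...,0]>20)&(hsv[...,0]<34)&(hsv[...,1]>150)
    org=(P[...,0]>590)&(P[...,0]<735)&(P[...,1]>-80)&(P[...,1]<200)
    for k in cols:
        m=M[k]&org;c=big(m&(P[...,2]>43)&(P[...,2]<51)&(P[...,0]<690));(x,y),s,_=cv2.minAreaRect(P[c][:,:2].astype(np.float32))
        q=P[big(m&(P[...,2]>33)&(P[...,2]<42)&(P[...,0]>683))];(lx,ly),r=cv2.minEnclosingCircle(q[:,:2].astype(np.float32))
        print(k,"cover",np.round([x,y],1),np.round(s,1),"z",np.median(P[c][:,2]).round(1),"loop",np.round([lx,ly,r],1),"z",np.median(q[:,2]).round(1),"yaw",np.degrees(np.arctan2(ly-y,lx-x)).round(1))
E
python3 - <<'E'
from chk import *
shot("w4");o=bot.observe();print(o['eef_pos'],o['time'])
report("w4",["blue"])
E
```

```text
[580.10106468 140.07764208 321.73446572] 6.7
blue cover [663.2 170.6] [23.  43.1] z 47.3 loop [707.8 170.   22.7] z 37.2 yaw -0.8
```

View pics/w4.png

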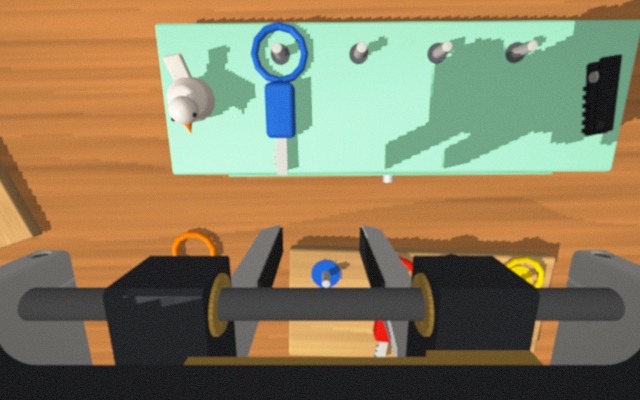

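Blue hangs flat around its peg with the bird undisturbed. Next: red.

>>> {"fn": "step_arm", "kwargs": {"steps": "-1.4 -0.7 0 -0.5;-2.8 -1.5 -0.4 -1;-4.1 -2.21 -1.2 -1.4;-4.1 -2.21 -2.2 -1.4;-4.1 -2.21 -2.5 -1.4;-4.1 -2.21 -2.5 -1.4;-4.1 -2.21 -2.5 -1.4"}}

```text
time: 7.4
eef_pos: [458.1, 75.1, 248.1]
tcp_rot: [[0.99, -0.142, 0.002], [-0.142, -0.99, 0.0], [0.002, -0.0, -1.0]]
wrist_force: [-0.0, -0.4, 0.5]
opening: 0.512
grip_force: 0.0
```

>>> {"fn": "step_arm", "kwargs": {"steps": "-0.03 -0.06 -0.4 0;-0.03 -0.06 -0.8 0;-0.03 -0.06 -0.87 0;-0.03 -0.06 -0.87 0"}}

```text
time: 7.8
eef_pos: [455.6, 73.1, 220.4]
tcp_rot: [[0.99, -0.142, -0.001], [-0.142, -0.99, -0.0], [-0.001, 0.0, -1.0]]
wrist_force: [-0.3, -0.2, -0.2]
opening: 0.508
grip_force: 0.0
```

>>> {"fn": "step_arm", "kwargs": {"steps": "0 0 0 0;0 0 0 0;0 0 0 0;0 0 0 0", "grip": 18}}

```text
time: 8.2
eef_pos: [455.8, 73.0, 221.3]
tcp_rot: [[0.99, -0.142, 0.001], [-0.142, -0.99, -0.0], [0.001, -0.0, -1.0]]
wrist_force: [0.7, 0.2, 0.6]
opening: 0.256
grip_force: 20.0
```

>>> {"fn": "step_arm", "kwargs": {"steps": "0 0 0.7 0;0 0 1.5 0;1.2 0.2 1.6 0.4;2.6 0.5 1.6 0.9;4 0.8 1.6 1.44;5.4 1.0 1.6 1.44;6.4 1.08 1.6 1.44;6.88 1.08 1.6 1.44;6.88 1.08 1.6 1.44;6.88 1.08 1.6 1.44;6.88 1.08 1.6 1.44"}}

```text
time: 9.3
eef_pos: [661.2, 105.4, 269.0]
tcp_rot: [[1.0, -0.017, -0.001], [-0.017, -1.0, -0.0], [-0.001, 0.0, -1.0]]
wrist_force: [-0.7, -0.2, 0.2]
opening: 0.254
grip_force: 20.0
```

```bash
cat > held.py <<'E'
from w import *
import sys
col=sys.argv[1]
p,d,T,K=shot("held_"+col);P=wcloud(d,T,K);M=masks(p);hsv=cv2.cvtColor(p,cv2.COLOR_RGB2HSV).astype(int)
M['black']=hsv[...,2]<75; M['yellow']=(hsv[...,0]>20)&(hsv[...,0]<34)&(hsv[...,1]>150)
U=np.arange(640)[None];V=np.arange(400)[:,None]
m=big(M[col]&(V<204)&(U>270)&(U<370)&(P[...,2]>66)&(P[...,2]<80))
q=P[m];print("loop",cv2.minEnclosingCircle(q[:,:2].astype(np.float32)),np.median(q[:,2]))
c=P[big(M[col]&(V>204)&(V<280)&(U>270)&(U<370)&(P[...,2]>78))];print("cover",c.mean(0))
w=P[135:180,290:350];h=(w[...,2]>47)&(w[...,2]<60);print("peg",w[h].mean(0),h.sum())
o=bot.observe();print(o['eef_pos'])
E
python3 held.py red
```

```text
loop ((706.3493041992188, 104.56757354736328), 22.477676391601562) 74.84117803807466
cover [664.09875144 105.29203464  85.21509463]
peg [707.98278237 105.00310305  51.41101874] 117
[661.18676388 105.40979747 269.2320705 ]
```

>>> {"fn": "step_arm", "kwargs": {"steps": "0 0 -0.4 0;0 0.01 -0.8 0;0 0.01 -1.1 0;0 0.01 -1.23 0;0 0.01 -1.23 0;0 0.01 -1.23 0"}}

```text
time: 9.95
eef_pos: [662.0, 105.7, 231.5]
tcp_rot: [[1.0, -0.017, -0.001], [-0.017, -1.0, -0.0], [-0.001, 0.0, -1.0]]
wrist_force: [0.1, -0.1, -0.3]
opening: 0.253
grip_force: 20.0
```

>>> {"fn": "step_arm", "kwargs": {"steps": "0 0 0 0;0 0 0 0;0 0 0 0", "grip": 48}}

```text
time: 10.25
eef_pos: [662.1, 105.7, 232.1]
tcp_rot: [[1.0, -0.017, 0.0], [-0.017, -1.0, -0.0], [0.0, 0.0, -1.0]]
wrist_force: [-0.3, 0.1, -0.6]
opening: 0.471
grip_force: 0.0
```

>>> {"fn": "step_arm", "kwargs": {"steps": "0 0 0.6 0;0 0 1.4 0;-1.2 0 2.6 0;-2.4 0 3 0;-2.8 -0.5 3 0;-2.8 -1 3 0;-2.8 -1 3 0"}}

```text
time: 10.95
eef_pos: [578.3, 74.0, 322.1]
tcp_rot: [[1.0, -0.019, 0.001], [-0.019, -1.0, -0.001], [0.001, 0.001, -1.0]]
wrist_force: [-0.2, 0.2, -0.2]
opening: 0.509
grip_force: 0.0
```

```bash
python3 - <<'E'
from chk import *
shot("w5");o=bot.observe();print(o['eef_pos'],o['tcp_rot'][1][0],o['time'])
report("w5",["blue","red"])
E
```

```text
[578.55912482  74.70311883 321.76428294] -0.019001895074161584 11.0
blue cover [663.6 170. ] [22.9 43.3] z 47.2 loop [707.7 169.4  22.7] z 37.1 yaw -0.8
red cover [662.3 105.1] [22.2 43.4] z 47.3 loop [706.8 104.6  22.3] z 37.3 yaw -0.6
```

>>> {"fn": "step_arm", "kwargs": {"steps": "-1.4 -0.7 0 0;-2.8 -1.5 -0.4 0;-4.03 -2.06 -1.2 0;-4.03 -2.06 -2.2 0;-4.03 -2.06 -2.5 0;-4.03 -2.06 -2.5 0;-4.03 -2.06 -2.5 0"}}

```text
time: 11.7
eef_pos: [458.6, 14.1, 248.1]
tcp_rot: [[1.0, -0.017, 0.001], [-0.017, -1.0, 0.0], [0.001, -0.0, -1.0]]
wrist_force: [0.9, 0.3, 0.2]
opening: 0.511
grip_force: 0.0
```

>>> {"fn": "step_arm", "kwargs": {"steps": "0 -0.03 -0.4 0;0 -0.03 -0.8 0;0 -0.03 -0.87 0;0 -0.03 -0.87 0"}}

```text
time: 12.1
eef_pos: [457.0, 13.1, 220.4]
tcp_rot: [[1.0, -0.017, -0.001], [-0.017, -1.0, 0.0], [-0.001, -0.0, -1.0]]
wrist_force: [0.4, 0.7, -0.1]
opening: 0.512
grip_force: 0.0
```

>>> {"fn": "step_arm", "kwargs": {"steps": "0 0 0 0;0 0 0 0;0 0 0 0;0 0 0 0", "grip": 18}}

```text
time: 12.5
eef_pos: [457.3, 13.0, 221.4]
tcp_rot: [[1.0, -0.017, 0.001], [-0.017, -1.0, -0.0], [0.001, 0.0, -1.0]]
wrist_force: [-0.2, 0.1, 0.3]
opening: 0.253
grip_force: 20.0
```

>>> {"fn": "step_arm", "kwargs": {"steps": "0 0 0.7 0;0 0 1.5 0;1.2 0.2 1.6 0;2.6 0.5 1.6 0;4 0.7 1.6 0;5.4 0.9 1.6 0;6.4 0.91 1.6 0;6.8 0.91 1.6 0;6.8 0.91 1.6 0;6.8 0.91 1.6 0;6.8 0.91 1.6 0"}}

```text
time: 13.6
eef_pos: [660.4, 40.3, 269.0]
tcp_rot: [[1.0, -0.017, -0.001], [-0.017, -1.0, -0.0], [-0.001, 0.0, -1.0]]
wrist_force: [-0.6, 0.4, -0.3]
opening: 0.256
grip_force: 20.0
```

```bash
python3 held.py black
```

```text
loop ((704.860107421875, 39.14072036743164), 22.621707916259766) 74.83678255112778
cover [663.23710341  40.18438859  90.15092478]
peg [707.02397021  40.01615349  51.34032028] 117
[660.35940452  40.27972596 269.24450756]
```

>>> {"fn": "step_arm", "kwargs": {"steps": "0.02 0.01 -0.4 0;0.02 0.01 -0.8 0;0.02 0.01 -1.1 0;0.02 0.01 -1.23 0;0.02 0.01 -1.23 0;0.02 0.01 -1.23 0"}}

```text
time: 14.25
eef_pos: [661.7, 40.6, 231.5]
tcp_rot: [[1.0, -0.017, -0.001], [-0.017, -1.0, -0.0], [-0.001, 0.0, -1.0]]
wrist_force: [-0.1, -0.9, -1.0]
opening: 0.253
grip_force: 20.0
```

>>> {"fn": "step_arm", "kwargs": {"steps": "0 0 0 0;0 0 0 0;0 0 0 0", "grip": 48}}

```text
time: 14.55
eef_pos: [661.8, 40.6, 232.1]
tcp_rot: [[1.0, -0.017, 0.0], [-0.017, -1.0, -0.0], [0.0, 0.0, -1.0]]
wrist_force: [-0.1, -0.7, 0.6]
opening: 0.473
grip_force: 0.0
```

>>> {"fn": "step_arm", "kwargs": {"steps": "0 0 0.6 0;0 0 1.4 0;-1.2 0 2.6 0;-2.4 0 3 0;-2.8 -0.5 3 0;-2.8 -1 3 0;-2.8 -1 3 0"}}

```text
time: 15.25
eef_pos: [578.0, 8.9, 322.1]
tcp_rot: [[1.0, -0.019, 0.001], [-0.019, -1.0, -0.001], [0.001, 0.001, -1.0]]
wrist_force: [-0.1, -0.2, -1.1]
opening: 0.515
grip_force: 0.0
```

```bash
python3 - <<'E'
from chk import *
shot("w6");o=bot.observe();print(o['eef_pos'],o['tcp_rot'][1][0],o['time'])
report("w6",["blue","red","black"])
E
```

```text
[578.23283276   9.63621083 321.72155747] -0.01892772320386486 15.3
blue cover [663.4 170.3] [23.8 42.5] z 47.1 loop [707.3 168.8  23.3] z 37.0 yaw -1.9
red cover [662.9 104.4] [22.3 42.4] z 47.3 loop [706.8 104.3  22.4] z 37.2 yaw -0.2
black cover [661.3  40.1] [22.6 43.1] z 47.3 loop [706.1  39.2  22.8] z 37.2 yaw -1.1
```

>>> {"fn": "step_arm", "kwargs": {"steps": "-1.4 -0.7 0 -0.5;-2.8 -1.5 -0.4 -1;-4.14 -2.09 -1.2 -1.54;-4.14 -2.09 -2.2 -1.54;-4.14 -2.09 -2.5 -1.54;-4.14 -2.09 -2.5 -1.54;-4.14 -2.09 -2.5 -1.54"}}

```text
time: 16.0
eef_pos: [455.0, -52.0, 248.0]
tcp_rot: [[0.989, -0.15, 0.001], [-0.15, -0.989, -0.0], [0.001, -0.0, -1.0]]
wrist_force: [-0.5, -0.1, 0.0]
opening: 0.509
grip_force: 0.0
```

>>> {"fn": "step_arm", "kwargs": {"steps": "0 -0.01 -0.4 0;0 -0.01 -0.8 0;0 -0.01 -0.87 0;0 -0.01 -0.87 0"}}

```text
time: 16.4
eef_pos: [453.5, -52.2, 220.3]
tcp_rot: [[0.989, -0.151, -0.001], [-0.151, -0.989, 0.0], [-0.002, -0.0, -1.0]]
wrist_force: [-0.5, -0.4, 0.9]
opening: 0.507
grip_force: 0.0
```

>>> {"fn": "step_arm", "kwargs": {"steps": "0 0 0 0;0 0 0 0;0 0 0 0;0 0 0 0", "grip": 18}}

```text
time: 16.8
eef_pos: [453.7, -52.5, 221.3]
tcp_rot: [[0.989, -0.151, 0.001], [-0.151, -0.989, -0.0], [0.001, 0.0, -1.0]]
wrist_force: [0.7, 0.5, 0.2]
opening: 0.256
grip_force: 20.0
```

>>> {"fn": "step_arm", "kwargs": {"steps": "0 0 0.7 0;0 0 1.5 0;1.2 0.2 1.6 0.4;2.6 0.5 1.6 0.9;4 0.7 1.6 1.54;5.4 0.9 1.6 1.54;6.4 0.93 1.6 1.54;6.88 0.93 1.6 1.54;6.88 0.93 1.6 1.54;6.88 0.93 1.6 1.54;6.88 0.93 1.6 1.54"}}

```text
time: 17.9
eef_pos: [659.1, -24.6, 269.0]
tcp_rot: [[1.0, -0.017, -0.001], [-0.017, -1.0, -0.0], [-0.001, 0.0, -1.0]]
wrist_force: [-0.1, 0.2, -0.1]
opening: 0.256
grip_force: 20.0
```

```bash
python3 held.py yellow
```

```text
loop ((703.2893676757812, -25.45030975341797), 22.782466888427734) 74.75726176034595
cover [661.29571341 -24.55145703  85.25950299]
peg [706.05559952 -24.964414    51.31637071] 121
[659.08972047 -24.59737703 269.17974156]
```

Loop-to-peg is -2.8 mm here against -1.7 mm for red, so I'll add about 1 mm in x.

>>> {"fn": "step_arm", "kwargs": {"steps": "0.04 0.01 -0.4 0;0.04 0.01 -0.8 0;0.04 0.01 -1.1 0;0.04 0.01 -1.23 0;0.04 0.01 -1.23 0;0.04 0.01 -1.23 0"}}

```text
time: 18.55
eef_pos: [661.0, -24.2, 231.5]
tcp_rot: [[1.0, -0.017, -0.001], [-0.017, -1.0, 0.0], [-0.001, 0.0, -1.0]]
wrist_force: [-0.1, -0.1, -0.1]
opening: 0.252
grip_force: 20.0
```

>>> {"fn": "step_arm", "kwargs": {"steps": "0 0 0 0;0 0 0 0;0 0 0 0", "grip": 48}}

```text
time: 18.85
eef_pos: [661.2, -24.2, 232.1]
tcp_rot: [[1.0, -0.017, 0.0], [-0.017, -1.0, -0.0], [0.0, 0.0, -1.0]]
wrist_force: [0.4, -0.8, 0.6]
opening: 0.47
grip_force: 0.0
```

>>> {"fn": "step_arm", "kwargs": {"steps": "0 0 0.6 0;0 0 1.4 0;-1.2 0 2.6 0;-2.4 0.5 3 0;-2.8 1.5 3 0;-2.8 2.5 3 0;-2.8 3 3 0;-2.8 3 3 0;-2.8 3 3 0"}}

```text
time: 19.75
eef_pos: [577.5, 65.5, 321.8]
tcp_rot: [[1.0, -0.017, -0.0], [-0.017, -1.0, -0.001], [-0.0, 0.001, -1.0]]
wrist_force: [-0.1, 0.1, -0.1]
opening: 0.51
grip_force: 0.0
```

```bash
python3 - <<'E'
from chk import *
shot("w7");o=bot.observe();print(o['eef_pos'],o['time'])
report("w7",["blue","red","black","yellow"])
E
```

```text
[577.53563602  65.01151375 321.7647998 ] 19.8
blue cover [663.1 169.9] [23. 43.] z 47.2 loop [707.9 169.4  22.7] z 37.1 yaw -0.7
red cover [662.4 104.6] [21.9 42. ] z 47.3 loop [706.7 104.3  22.4] z 37.2 yaw -0.5
black cover [661.4  40.2] [22.7 43.9] z 47.4 loop [705.7  39.2  22.6] z 37.2 yaw -1.3
yellow cover [660.7 -23.4] [24.2 43.2] z 47.3 loop [705.4 -25.1  23.1] z 37.3 yaw -2.1
```

View pics/w7.png

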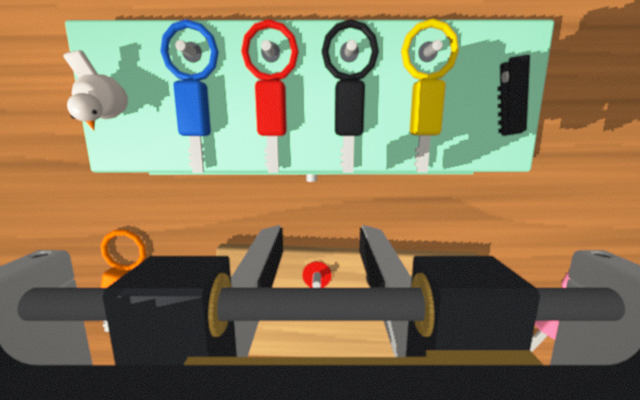

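All four keys lie flat around their pegs at (190,45), (270,47), (350,48) and (430,48), in the right order from the bird, which still stands at (97,98).

```bash
python3 -c "
from plant import bot
print(bot.job_done())"
```

```text
the job is handed in; nothing more can be done
None
```

The job is handed in: the blue, red, black and yellow keys hang flat on the organiser pegs in that order from the bird, their covers within about 2 mm of nominal in the last camera check, and the bird was not touched.

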